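# Unsnap the battery cover of the probe station

### The job

The round-based probe station on the grill shelf needs new batteries. Squeeze the two upright side tabs of its battery cover together, lift the cover out of the bay, and set it down gently in the square aluminium tray, lying flat on the tray's floor with the tabs still pointing up. Leave the same kind of cover on the oblong lamp box in place.

Things in the scene. Friction and masses are not known exactly. Their poses are not given: they have to be found in the camera images.
- cover_mid (a point): Grey cover seated in the station's bay: block 60 (x) by 66 (y) by 16 mm, top flush with the bay rim; from it two tabs, 24 mm wide (x), 5 thick, rise 36 mm, outer faces at y = +27 and -27 mm. Each springs inward up to 10 mm (3 to 6 N), leaving 34 mm over both. Squeeze both fully, hold, lift straight. 52 mm high, 0.1 kg. Point: its centre, half-way up, 10 mm over the rim when seated. z up.
- station: The right device: black, round disc base 150 mm across, 20 high, three small steel sockets on its -x edge, fast to the shelf. On it the bay, 82 (x) by 112 mm (y), rim 52 mm above the shelf. Under the rim it holds the cover's hooks till each tab is 6 mm in; 3 mm side play; cover clear after 20 mm of lift. Origin: centre of underside; seated cover is centred on it, same axes.
- tray: Empty square tray of bare aluminium sheet, 160 by 160 mm, 14 mm high, walls and floor 3 mm thick, fast to the shelf. Origin: centre of its underside; its sides lie along its x and y. The inner floor is 3 mm above the origin.
- lampcover_mid (a point): An identical cover on the wrong device, to be left in place: an oblong lamp box, black base 150 by 120 mm, fast to the shelf, with a short bent neck and small lamp head (top 92 mm above the shelf). Point: centre of that cover, half-way up; axes as for the other cover.
Not all that is in view belongs to the job. What is shaped like the part that bears cover_mid but green or purple is not meant.

How it is judged (in metres and radians):
On the way:
1. the cover is lifted out of the station's bay, held by the fingers (z of cover_mid in the frame of station above 0.085 m and contact force between the fingers and cover above 1 N), for 0.2 s.
At the end, for the whole second after the job is handed in: The round station's cover lies at rest flat on the tray's floor (centre within 75 mm of the tray's centre and 24 to 34 mm above its underside), tabs up within 10 degrees; the lamp box's cover is within 10 mm of where it was (horizontal distance between cover_mid and tray below 0.075 m and z of cover_mid in the frame of tray between 0.024 and 0.034 m and angle between cover_mid's own z axis and vertical below 0.17 rad and linear speed of cover below 0.02 m/s and distance of lampcover_mid from where it was at the start of the episode below 0.01 m); the robot touches nothing.
It fails at once if the cover is dropped or thrown (moving faster than 0.7 m/s while not held, a fall of about 25 mm) (linear speed of cover above 0.7 m/s and contact force between the fingers and cover below 0.05 N).
It fails at once if the lamp box's cover is pulled out of place (distance of lampcover_mid from where it was at the start of the episode above 0.012 m).
It also fails if it takes over 40 s, if anything falls off the work surface, if the arm or the gripper's body presses on something with over 40 N, if the wrist force passes 120 N, or if a joint passes its speed limit or range.

### The arm

A 7-joint arm with a two-finger parallel gripper is mounted at the origin on the work surface. World frame = base frame: x ahead of the robot, y to its left, z up, the work surface at z = 0. Lengths are in mm, angles in rad, forces in N, time in s.
With the tool pointing down it reaches from about 350 to 900 mm from the base axis. Payload 19.9 kg.
Tool frame: the origin (TCP) lies on the centre line of the jaws, within the pads' length; the fingertips stand 11 mm ahead of it and the grasp point (between the pads) lies 8 mm behind it (r.finger_overhang is the distance from the TCP to the fingertips, in mm); y points along the fingers, x is the direction in which the jaws open and shut, and the axes are right-handed (so a half turn about y gives the same grasp; the last joint's range is limited). The gripper opens to 94 mm and grips with 3 to 60 N. Pads are 16 mm wide; open, the fingers measure 119 mm over their backs; the gripper's body (75 mm by 177 mm) begins 78 mm behind the grasp point.
Start: joints at [1.282, 0.417, -0.01, 1.614, 0.005, 1.111, -0.053], TCP at [152.682, -606.04, 185.725] pointing down, gripper open.
Joint ranges: [-2.81, 2.81], [-0.39, 2.02], [-1.27, 1.25], [0.06, 2.57], [-1.19, 4.33], [0.19, 2], [-2.82, 2.82]. Speed limits (rad/s): [1.89, 1.89, 2.39, 2.39, 3.01, 3.01, 3.01].

### API

Orientations are given as a unit quaternion [x, y, z, w].
In Python, from cell import r gives the robot as it stands.
- The arm moves only by the shell command python3 -m crank 'ROWS' [FORCE]. ROWS is JSON, a list of rows, each a list of 7 numbers: the shift along the world's x, y, z in m, then the turn, a rotation vector about the world's x, y, z in rad, then the closure in counts, from 0 (fully open) to 255 (shut). A call has 1 to 8 rows; each row is the pose to reach, as a shift and turn from the pose commanded when the call began; what a row does not reach only later rows make up. A row lasts 1/12 s, in which the tool goes at most 41.7 mm and 7.16 degrees, less where a joint would pass 70% of its speed; a pose out of reach is approached as far as the arm can. A call with a gripper value outside its range is refused whole. The fingers move at their own pace and stop on an object; FORCE is the grip in N (left out, the last holds). Time passes only in rows, so rows that repeat a pose let the fingers close. It gives the time, the measured TCP pose, the force and the opening at its end, in the units of the state.
- r.read_state(): the state, without advancing time (a new reading comes with each control period).
- r.capture(name): name is "scene" or "top" or "wrist"; returns a dict with "image" (384x512x3 uint8, blue, green, red), "fx", "fy", "cx", "cy" (pixels), "xyz" and "attitude" of the camera in the world; the wrist camera has in their place "hand_eye" (4x4, takes a point from camera to tool coordinates, whose origin is the TCP and whose axes are the tool frame's). Camera axes: x right, y down, z forward; pixel columns grow to the right and rows downward; lengths in mm; the calibration is good to about 2 mm. A picture is of the moment at which its call begins: read the wrist's pose just before it. There is no depth.
- r.job_done(): hands the job in, once; it reports no verdict.
The state is a dict: "t": time; "joint_pos": joint angles; "dq": joint speeds; "joint_torque": joint torques, N m; "eef_pos": TCP position; "tool_rot": TCP orientation; "ft_force": force on the tool from outside, world axes, zero at the start; "moment": the same for the moment, N m; "finger_gap": finger opening in mm.
Only numpy, scipy, OpenCV 4.12 (cv2) and the standard library are available. Lean on these libraries where they do the work, as an engineer would, in place of code of your own. Each camera call takes 0.05 s, during which the arm holds its last target. There are 200 camera calls.

## Working session

There is one attempt and no reset: what is moved stays moved. The work goes in short steps, Python scripts to look and compute and a shell command to move; the robot and the scene stay as the last step left them, time stands still between calls to the robot, and variables do not carry over. Pictures are saved under pics/ and viewed, about 8 in all and at most 12, crops included, and the job is handed in when it is done.

```bash
mkdir -p pics; ls
cat > h.py <<'E'
from cell import r
import cv2, numpy as np, json
from scipy.spatial.transform import Rotation as R
def cap(n,f):
    s=r.read_state(); c=r.capture(n); cv2.imwrite(f'pics/{f}.png',c['image'])
    if 'hand_eye' in c:
        T=np.eye(4);T[:3,:3]=R.from_quat(s['tool_rot']).as_matrix();T[:3,3]=s['eef_pos']
        T=T@np.array(c['hand_eye'])
    else:
        T=np.eye(4);a=np.array(c['attitude']);T[:3,:3]=R.from_quat(a).as_matrix() if a.size==4 else a;T[:3,3]=c['xyz']
    json.dump(dict(T=T.tolist(),k=[c[x] for x in('fx','fy','cx','cy')]),open(f'pics/{f}.json','w'))
    return c
def ray(f,u,v):
    d=json.load(open(f'pics/{f}.json'));T=np.array(d['T']);fx,fy,cx,cy=d['k']
    return T[:3,3],T[:3,:3]@[(u-cx)/fx,(v-cy)/fy,1]
def onz(f,u,v,z):
    o,d=ray(f,u,v);return (o+d*(z-o[2])/d[2]).round(1)
def tri(*obs):
    A=0;b=0
    for f,u,v in obs:
        o,d=ray(f,u,v);d/=np.linalg.norm(d);P=np.eye(3)-np.outer(d,d);A=A+P;b=b+P@o
    return np.linalg.solve(A,b).round(1)
def proj(f,p):
    d=json.load(open(f'pics/{f}.json'));T=np.array(d['T']);fx,fy,cx,cy=d['k']
    q=T[:3,:3].T@(np.array(p)-T[:3,3]);return (fx*q[0]/q[2]+cx).round(1),(fy*q[1]/q[2]+cy).round(1)
E
python3 - <<'E'
from h import *
a=cap('scene','scene0')['image'];b=cap('top','top0')['image']
for n in('scene0','top0'):print(json.load(open(f'pics/{n}.json')))
cv2.imwrite('pics/both.png',cv2.resize(np.vstack([a,b]),None,fx=.78,fy=.78)) 
print(r.read_state())
E
```

```text
pics
{'T': [[-0.690747930074566, 0.5724846423546379, -0.44173366564682925, 799.9024629017745], [0.7230533090137481, 0.5534521593591248, -0.41338192948530195, 384.9095351557513], [0.007823645056596135, -0.6049397007709151, -0.7962328484866874, 698.0914211152871], [0.0, 0.0, 0.0, 1.0]], 'k': [366.9024880528426, 366.9024880528426, 258.53382052964804, 199.15095306971813]}
{'T': [[0.016093302867684997, -0.9871227592809696, 0.1591529569701256, 280.2264736235406], [-0.9998696591246251, -0.01568236316286649, 0.003837739912310914, 77.114717734792], [-0.0012924259419934692, -0.1591939747451318, -0.9872464778564831, 934.7815317333507], [0.0, 0.0, 0.0, 1.0]], 'k': [357.63076600368004, 357.63076600368004, 249.97331479171555, 196.52037310843497]}
{'t': 0.1, 'joint_pos': array([ 1.28253414,  0.41787985, -0.01030922,  1.61410715,  0.00472339,
        1.11072151, -0.05302783]), 'dq': array([-0.00127811, -0.00224067, -0.00305959, -0.00108295, -0.00102604,
       -0.00059764, -0.00077579]), 'joint_torque': array([ 1.81496231e-03, -8.52574968e+01,  6.40012901e-01, -4.26695788e+01,
       -4.88960452e-02,  1.62356434e-02,  1.22341230e-04]), 'eef_pos': array([ 152.5607012 , -605.7183783 ,  185.21220316]), 'tool_rot': array([-0.55752495,  0.43499192, -0.43433997,  0.55793973]), 'ft_force': array([ 0.69023675, -1.03217509, -0.03433474]), 'moment': array([-0.02988655,  0.01061273, -0.01995999]), 'finger_gap': 93.99558382238308}
```

View pics/top0.png

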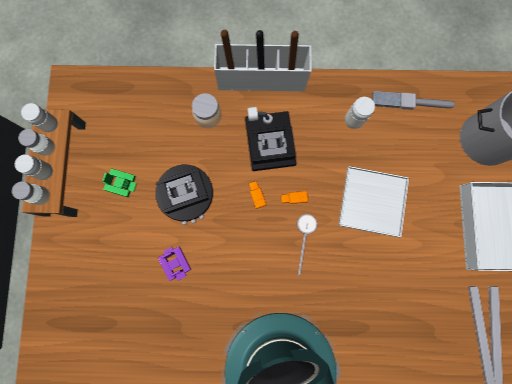

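View pics/scene0.png

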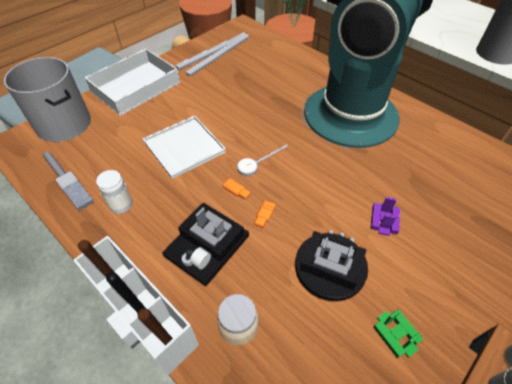

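Candidates: the round station cover at top (183,190), the lamp box cover (272,143), the green shape (119,183) and the purple shape (175,263). I choose the round black base. The tray is the thin square at (374,201), not the deep bin at (490,225).

Run:
```python
from h import *
t=cv2.imread('pics/top0.png');s=cv2.imread('pics/scene0.png')
f=lambda i,x,y,w,h,k:cv2.resize(i[y:y+h,x:x+w],None,fx=k,fy=k,interpolation=cv2.INTER_CUBIC)
a=f(t,145,155,80,75,5);b=f(s,285,225,100,75,4)
c=f(t,330,160,90,80,3);d=f(s,135,110,100,75,3)
H=np.full((620,800,3),0,np.uint8)
H[:375,:400]=a;H[:300,400:800]=b;H[375:615,:270]=c;H[375:600,400:700]=d
cv2.imwrite('pics/crop1.png',H[:616])
for u,v in [(346,168.5),(408,178),(402,236),(340,226)]:print(onz('top0',u,v,14))
print(onz('top0',184,193,20),onz('top0',270,140,20))
```

```text
[ 507.6 -171.6   14. ]
[ 484.6 -333.8   14. ]
[ 332.5 -310.2   14. ]
[ 355.5 -152.1   14. ]
[434.2 252.   20. ] [580.7  29.9  20. ]
```

View pics/crop1.png

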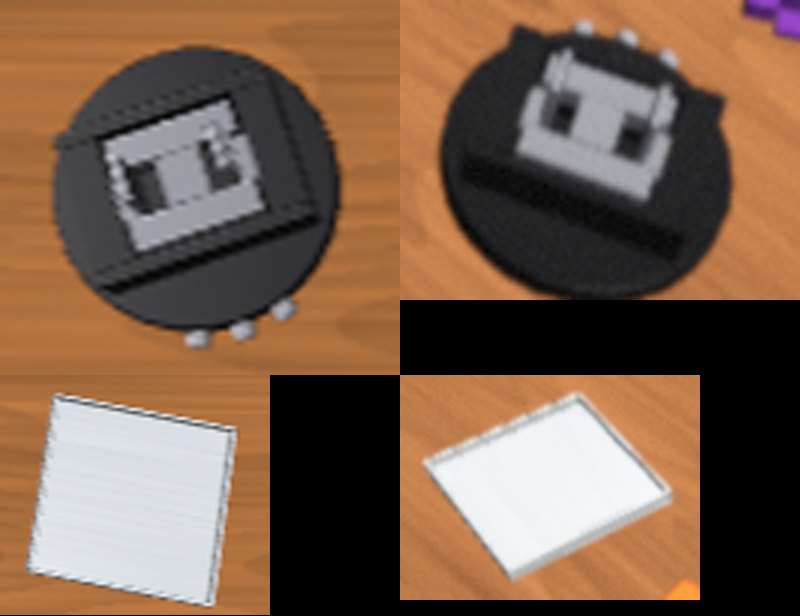

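The station shows as a black disc (top crop 197,187) with its sockets at (242,328), so its yaw is about 18°. The grey cover lies at top px ~(183,190). The tray is the thin square one.

```bash
cat >> h.py <<'E'
def need(yaw_deg, xyz):
    """row numbers from present pose to tool y down, tool x along yaw (mod 180)"""
    s=r.read_state();M=R.from_quat(s['tool_rot']);best=None
    for k in(0,180):
        a=np.radians(yaw_deg+k);x=np.array([np.cos(a),np.sin(a),0]);y=np.array([0,0,-1.])
        G=R.from_matrix(np.c_[x,y,np.cross(x,y)]);w=(G*M.inv()).as_rotvec()
        print('rot',w.round(3))
    print('shift',((np.array(xyz)-s['eef_pos'])/1000).round(4),'q7',s['joint_pos'][6].round(2),'F',s['ft_force'].round(1),'t',s['t'])
E
python3 - <<'E'
from h import *
s=r.read_state();print(R.from_quat(s['tool_rot']).as_matrix().round(3));need(107.7,[434,252,200])
c=r.capture('wrist');print(c['hand_eye'])
E
```

```text
[[ 0.244 -0.     0.97 ]
 [-0.97   0.001  0.244]
 [-0.001 -1.    -0.   ]]
rot [-1.000e-03  2.000e-03 -3.079e+00]
rot [-0.001 -0.     0.062]
shift [0.2814 0.8577 0.0148] q7 -0.05 F [ 0.7 -1.  -0. ] t 0.1
[[ 9.99999558e-01 -4.62620349e-04  8.18859878e-04  1.16834198e+00]
 [-9.05236439e-04 -2.37247720e-01  9.71448763e-01 -1.98749627e+02]
 [-2.55139327e-04 -9.71449075e-01 -2.37248034e-01  6.90146162e+01]
 [ 0.00000000e+00  0.00000000e+00  0.00000000e+00  1.00000000e+00]]
```

```bash
python3 -m crank '[[0.04,0.05,0.06,0,0,0,0],[0.27,0.35,0.09,0,0,0.062,0],[0.27,0.35,0.09,0,0,0.062,0],[0.27,0.35,0.09,0,0,0.062,0],[0.27,0.35,0.09,0,0,0.062,0],[0.27,0.35,0.09,0,0,0.062,0],[0.27,0.35,0.09,0,0,0.062,0],[0.27,0.35,0.09,0,0,0.062,0]]'
```

```text
t: 0.82
eef_pos: [348.3, -351.8, 257.7]
tool_rot: [0.571, -0.417, 0.417, -0.571]
ft_force: [1.6, -0.5, -0.5]
finger_gap: 93.9
```

```bash
python3 -m crank '[[0.08,0.58,0.02,0,0,0,0],[0.08,0.58,0.02,0,0,0,0],[0.08,0.58,0.02,0,0,0,0],[0.08,0.58,0.02,0,0,0,0],[0.08,0.58,0.02,0,0,0,0],[0.08,0.58,0.02,0,0,0,0],[0.08,0.58,0.02,0,0,0,0],[0.08,0.58,0.02,0,0,0,0]]'; python3 -m crank '[[0.04,0.25,0,0,0,0,0],[0.04,0.25,0,0,0,0,0],[0.04,0.25,0,0,0,0,0],[0.04,0.25,0,0,0,0,0],[0.04,0.25,0,0,0,0,0],[0.04,0.25,0,0,0,0,0],[0.04,0.25,0,0,0,0,0],[0.04,0.25,0,0,0,0,0]]'
python3 - <<'E'
from h import *
need(107.7,[434,252,250]);c=cap('wrist','w1');cv2.imwrite('pics/w1b.png',cv2.resize(c['image'],(800,600)))
E
```

```text
t: 1.48
eef_pos: [392.7, -21.7, 268.9]
tool_rot: [0.571, -0.417, 0.417, -0.571]
ft_force: [0.7, -0.4, -0.3]
finger_gap: 93.9
t: 2.15
eef_pos: [432.4, 228.6, 268.2]
tool_rot: [-0.572, 0.417, -0.415, 0.572]
ft_force: [-0.3, -0.0, -0.7]
finger_gap: 94.0
rot [ 3.000e-03 -2.000e-03  3.138e+00]
rot [-0.001 -0.002 -0.004]
shift [ 0.0016  0.0234 -0.0182] q7 -1.93 F [-0.3 -0.  -0.7] t 2.15
```

View pics/w1b.png

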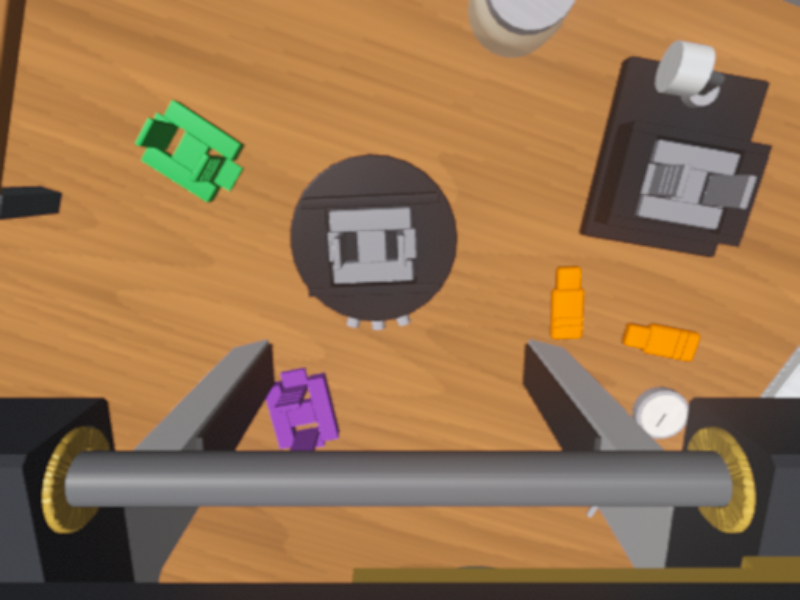

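The cover is seated at about (372,247) in the enlarged view. Its block corners are (328,211), (410,208), (416,281) and (333,286), roughly aligned with the jaws.

Run:
```python
from h import *
P=np.array([onz('w1',u*.64,v*.64,52) for u,v in [(328,211),(410,208),(416,281),(333,286)]]);print(P,P.mean(0))
for i,j in((0,1),(3,2),(0,3),(1,2)):
    d=P[j]-P[i];print(np.hypot(*d[:2]),np.degrees(np.arctan2(d[1],d[0])))
Q=[onz('w1',u*.64,v*.64,20) for u,v in [(291,237),(457,239)]];print(Q,'disc centre',sum(Q)/2)
g=cv2.imread('pics/w1.png')[90:220,170:310];cv2.imwrite('pics/w1c.png',cv2.resize(g,None,fx=5,fy=4.6,interpolation=cv2.INTER_CUBIC))
```

```text
[[454.3 294.   52. ]
 [477.  231.5  52. ]
 [421.2 207.8  52. ]
 [395.7 272.8  52. ]] [437.05  251.525  52.   ]
66.49466143984793 -70.03897844919427
69.82299048307799 -68.5795408807901
62.31693188853253 -160.11115571196913
60.62449999793813 -156.98755496369623
[array([418.9, 322.4,  20. ]), array([462.4, 182.2,  20. ])] disc centre [440.65 252.3   20.  ]
```

View pics/w1c.png

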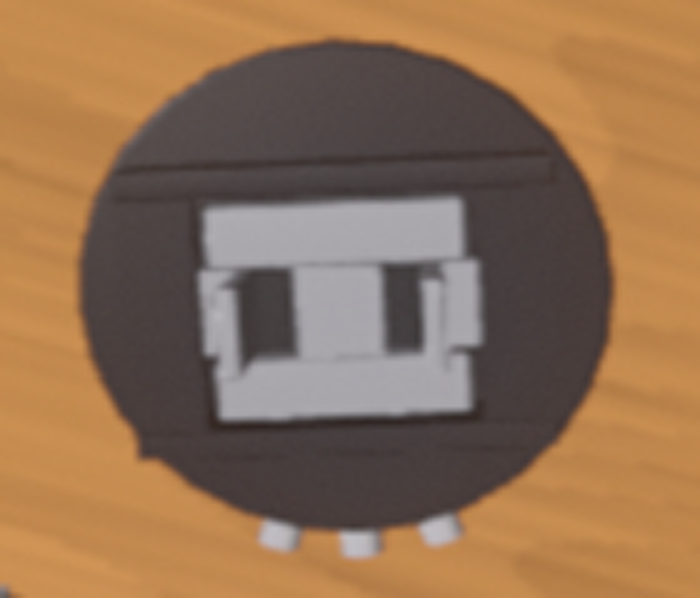

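Run:
```python
from h import *
f=lambda P,z:np.array([onz('w1',170+(u+.5)/5-.5,90+(v+.5)/4.6-.5,z) for u,v in P])
def rep(P):
    print(P.mean(0))
    for i,j,o in((0,1,90),(3,2,90),(3,0,0),(2,1,0)):
        d=P[j]-P[i];print(np.hypot(*d[:2]).round(1),np.degrees(np.arctan2(d[1],d[0])).round(1)+o)
rep(f([(203,208),(465,198),(474,411),(217,422)],52))
rep(f([(198,271),(479,261),(483,345),(205,355)],88))
need(109,[437,252,250])
```

```text
[437.925 252.3    52.   ]
66.4 20.299999999999997
67.4 20.599999999999994
60.2 19.5
59.8 20.5
[444.125 251.9    88.   ]
65.6 20.099999999999994
65.8 20.200000000000003
21.5 20.4
21.5 21.0
rot [-2.000e-03  0.000e+00 -3.121e+00]
rot [-0.    -0.001  0.021]
shift [ 0.0043  0.0253 -0.0182] q7 -1.93 F [-0.7 -1.2 -0.3] t 2.2
```

```bash
python3 -m crank '[[0.005,0.024,-0.04,0,0,0.044,0],[0.005,0.024,-0.08,0,0,0.044,0],[0.005,0.024,-0.12,0,0,0.044,0],[0.005,0.024,-0.15,0,0,0.044,0],[0.005,0.024,-0.15,0,0,0.044,0],[0.005,0.024,-0.15,0,0,0.044,0],[0.005,0.024,-0.15,0,0,0.044,0]]'
python3 - <<'E'
from h import *
need(110.3,[438,252,76]);c=cap('wrist','w2');cv2.imwrite('pics/w2b.png',cv2.resize(c['image'],(800,600)))
for y in(-27,27):
  for x in (-12,12):
    for z in (52,88):
      a=np.radians(20.3);p=[438+x*np.cos(a)-y*np.sin(a),252+x*np.sin(a)+y*np.cos(a),z];print(x,y,z,np.array(proj('w2',p))/.64)
E
```

```text
t: 2.78
eef_pos: [439.1, 250.1, 120.7]
tool_rot: [-0.579, 0.404, -0.405, 0.58]
ft_force: [0.3, -0.0, -0.3]
finger_gap: 93.8
rot [ 3.000e-03  1.000e-03 -3.139e+00]
rot [-0.     0.002  0.003]
shift [-0.0011  0.0019 -0.0447] q7 -2.11 F [ 0.3 -0.  -0.3] t 2.7833
-12 -27 52 [440.3125  327.34375]
-12 -27 88 [446.5625  348.90625]
12 -27 52 [441.09375 284.84375]
12 -27 88 [447.5   300.625]
-12 27 52 [342.5     327.65625]
-12 27 88 [334.6875  349.21875]
12 27 52 [341.25    285.15625]
12 27 88 [333.125  300.9375]
```

View pics/w2b.png

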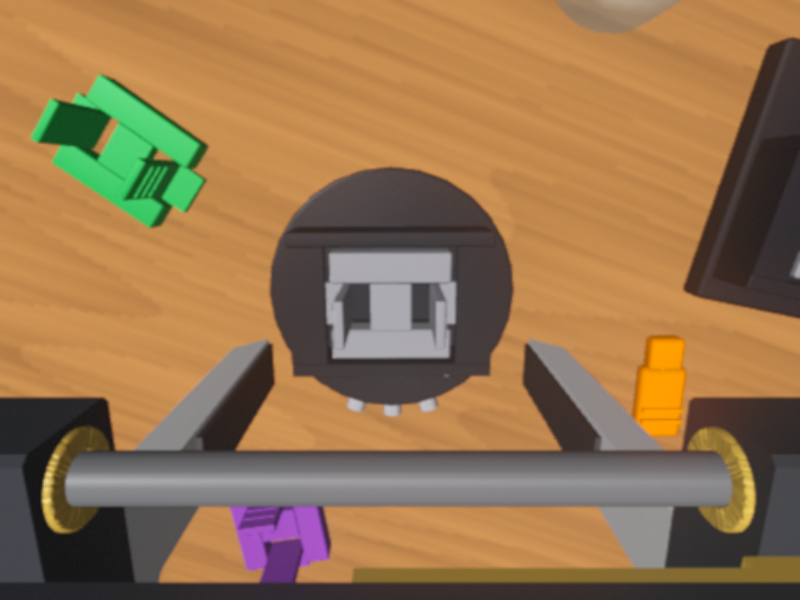

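The tabs appear where I predicted: left ~(335,315) and right ~(445,315), centred in the jaws. I'll descend with the tips at ~z 59, then squeeze.

```bash
python3 -m crank '[[-0.001,0.001,-0.02,0,0,0.002,0],[-0.001,0.001,-0.035,0,0,0.002,0],[-0.001,0.001,-0.048,0,0,0.002,0],[-0.001,0.001,-0.048,0,0,0.002,0],[-0.001,0.001,-0.048,0,0,0.002,0],[-0.001,0.001,-0.048,0,0,0.002,0]]'
python3 -c "
from h import *
need(110.3,[438,252,70])"
```

```text
t: 3.33
eef_pos: [437.7, 251.7, 71.9]
tool_rot: [-0.58, 0.404, -0.404, 0.581]
ft_force: [-0.7, -0.0, 0.7]
finger_gap: 93.9
rot [-2.000e-03 -1.000e-03  3.141e+00]
rot [-0.001  0.001 -0.   ]
shift [ 0.0003  0.0003 -0.0019] q7 -2.18 F [-0.7 -0.   0.7] t 3.3333
```

```bash
python3 -m crank '[[0,0,-0.002,0,0,0,90],[0,0,-0.002,0,0,0,130],[0,0,-0.002,0,0,0,200],[0,0,-0.002,0,0,0,255],[0,0,-0.002,0,0,0,255],[0,0,-0.002,0,0,0,255],[0,0,-0.002,0,0,0,255],[0,0,-0.002,0,0,0,255]]' 25
python3 -m crank '[[0,0,0,0,0,0,255],[0,0,0,0,0,0,255],[0,0,0,0,0,0,255],[0,0,0,0,0,0,255],[0,0,0,0,0,0,255],[0,0,0,0,0,0,255]]' 25
```

```text
t: 4.0
eef_pos: [437.1, 251.3, 68.7]
tool_rot: [0.58, -0.404, 0.404, -0.58]
ft_force: [0.0, -0.0, 0.5]
finger_gap: 44.1
t: 4.5
eef_pos: [437.1, 251.3, 68.7]
tool_rot: [-0.58, 0.404, -0.404, 0.58]
ft_force: [0.5, 0.5, 0.1]
finger_gap: 4.1
```

Run:
```python
from h import *
a=cap('wrist','w3')['image'];b=cap('scene','s3')['image'];c=cap('top','t3')['image']
f=lambda i,x,y,w,h:cv2.resize(i[y:y+h,x:x+w],(400,300),interpolation=cv2.INTER_CUBIC)
cv2.imwrite('pics/m3.png',np.vstack([np.hstack([f(a,100,100,300,225),f(b,240,150,160,120)]),np.hstack([f(c,120,130,120,90),f(b,0,0,512,384)])]))
print(r.read_state()['finger_gap'])
```

```text
0.374701362129732
```

View pics/m3.png

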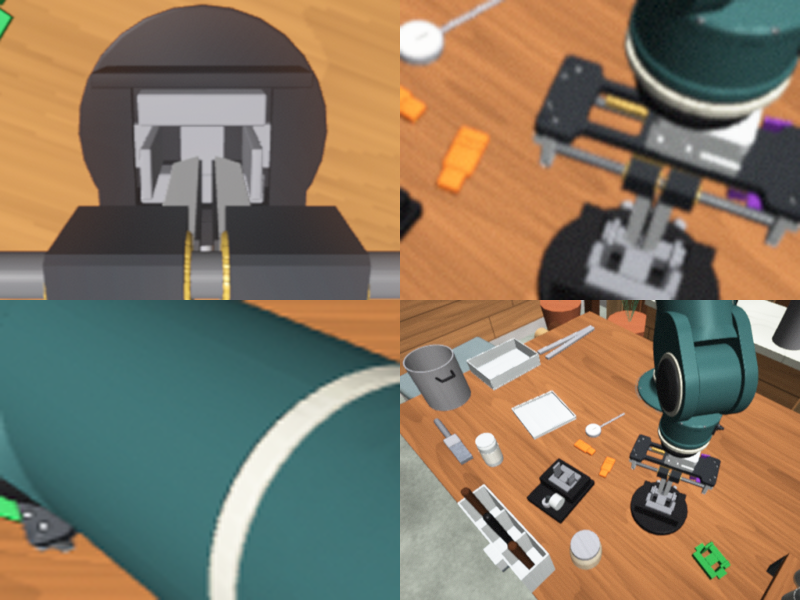

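Run:
```python
from h import *
T=('top0',181.6,189.6);W=('w1',238,157.4);S=('scene0',335,256)
print(tri(T,W,S),tri(T,W),tri(T,S),tri(W,S))
T=('top0',184,193);W=('w1',239.5,152.5);S=('scene0',331.5,265)
print(tri(T,W,S),tri(T,W),tri(T,S),tri(W,S))
s=r.read_state();p=s['eef_pos'];print(p,[proj('w3',p-[0,0,k]) for k in(-8,0,11)], 'seen tip ~(250,219)')
print('scene tip',[proj('s3',p-[0,0,k]) for k in(-8,0,11)],'seen', 240+240*.4,150+250*.4)
```

```text
[437.4 253.4  48.7] [437.7 252.1  51.3] [437.3 254.3  48.7] [436.4 253.5  46.7]
[437.1 253.8   8.1] [437.6 253.6   4.7] [436.1 254.6   8. ] [438.5 253.8  11.1]
[437.09145668 251.33909665  68.70725583] [(np.float64(252.5), np.float64(226.2)), (np.float64(252.6), np.float64(222.0)), (np.float64(252.7), np.float64(216.6))] seen tip ~(250,219)
scene tip [(np.float64(335.6), np.float64(247.9)), (np.float64(334.9), np.float64(249.9)), (np.float64(333.9), np.float64(252.6))] seen 336.0 250.0
```

Run:
```python
from h import *
i=cv2.imread('pics/w3.png');k=5;x0,y0=180,150
g=cv2.resize(i[y0:y0+112,x0:x0+150],None,fx=k,fy=k,interpolation=cv2.INTER_CUBIC)
a=np.radians(20.3)
def P(x,y,z):
    u,v=proj('w3',[437.7+x*np.cos(a)-y*np.sin(a),252.3+x*np.sin(a)+y*np.cos(a),z]);return int((u+.5-x0)*k),int((v+.5-y0)*k)
def L(pts,c): cv2.polylines(g,[np.array([P(*p) for p in pts],np.int32)],True,c,1)
L([(-30,-33,52),(30,-33,52),(30,33,52),(-30,33,52)],(0,0,255))
for s in(1,-1):
    L([(-12,27*s,52),(12,27*s,52),(12,27*s,88),(-12,27*s,88)],(0,255,0))
    L([(-12,27*s,88),(12,27*s,88),(12,22*s,88),(-12,22*s,88)],(0,255,255))
cv2.imwrite('pics/w3o.png',g)
```

```text
(no output)
```

View pics/w3o.png

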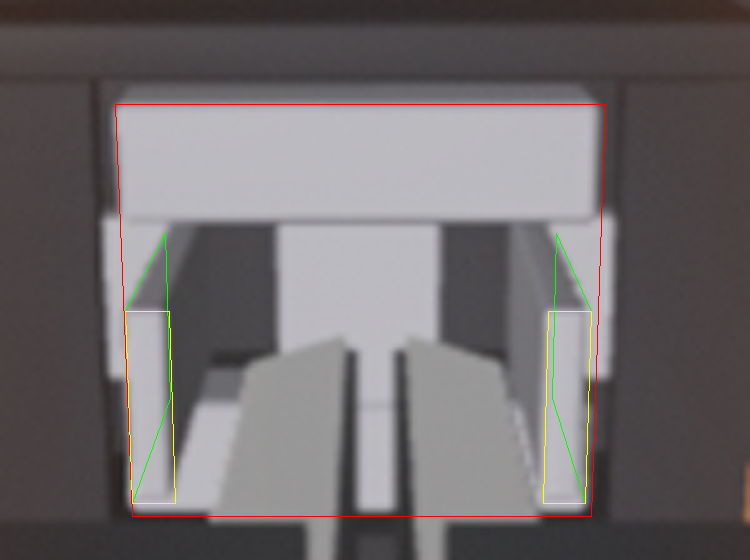

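Run:
```python
from h import *
print('overhang',r.finger_overhang,[a for a in dir(r) if a[0]!='_'])
d=json.load(open('pics/w2.json'));T=np.array(d['T']);print(d['k'])
c=r.capture('wrist');HE=np.array(c['hand_eye']);I=np.linalg.inv(HE);fx,fy,cx,cy=d['k']
def pt(p):
    q=I@[*p,1];return (np.array([fx*q[0]/q[2]+cx,fy*q[1]/q[2]+cy])/.64).round(0)
for y in(11,0,-8,-20,-40):
  for z in(-8,8): print('open',y,z,pt([47,y,z]),pt([-47,y,z]), 'shut', ((pt([0,y,z])*.64-[180,150])*5).round(), 'x12',((pt([12,y,z])*.64-[180,150])*5).round())
```

```text
overhang 11.0 ['MotionError', 'capture', 'finger_overhang', 'job_done', 'read_state']
[323.4804908519733, 323.4804908519733, 254.70501965418083, 191.46598338708733]
open 11 -8 [502. 356.] [288. 356.] shut [364. 389.] x12 [450. 389.]
open 11 8 [504. 321.] [286. 321.] shut [364. 277.] x12 [454. 277.]
open 0 -8 [507. 365.] [282. 365.] shut [364. 418.] x12 [454. 418.]
open 0 8 [509. 328.] [280. 328.] shut [364. 300.] x12 [457. 300.]
open -8 -8 [511. 372.] [278. 372.] shut [364. 440.] x12 [457. 440.]
open -8 8 [513. 334.] [276. 334.] shut [364. 319.] x12 [460. 319.]
open -20 -8 [518. 384.] [271. 384.] shut [361. 479.] x12 [463. 479.]
open -20 8 [521. 344.] [268. 344.] shut [361. 351.] x12 [466. 351.]
open -40 -8 [532. 408.] [256. 408.] shut [361. 556.] x12 [473. 556.]
open -40 8 [535. 363.] [253. 364.] shut [361. 415.] x12 [476. 412.]
```

The measurement shows the visible fingertips are ~21 mm behind the TCP, not 11 mm ahead of it: the finger edges match y=-20 in both the open and shut views. So the jaws shut just above the tabs. I'll raise, open, and go ~30 mm lower.

```bash
python3 -m crank '[[0,0,0.015,0,0,0,255],[0,0,0.015,0,0,0,0],[0,0,0.015,0,0,0,0],[0,0,0.015,0,0,0,0],[0,0,0.015,0,0,0,0],[0,0,0.015,0,0,0,0],[0,0,0.015,0,0,0,0],[0,0,0.015,0,0,0,0]]'
python3 -m crank '[[0,0,0,0,0,0,0],[0,0,0,0,0,0,0],[0,0,0,0,0,0,0],[0,0,0,0,0,0,0],[0,0,0,0,0,0,0],[0,0,0,0,0,0,0]]'
```

```text
t: 5.37
eef_pos: [437.0, 251.3, 83.5]
tool_rot: [0.58, -0.404, 0.404, -0.58]
ft_force: [0.2, -1.0, 0.7]
finger_gap: 43.8
t: 5.87
eef_pos: [437.1, 251.3, 83.7]
tool_rot: [0.58, -0.404, 0.404, -0.58]
ft_force: [0.0, 0.4, 0.5]
finger_gap: 83.9
```

```bash
python3 -m crank '[[0,0.001,0,0,0,0,0],[0.001,0.001,-0.01,0,0,0,0],[0.001,0.001,-0.018,0,0,0,0],[0.001,0.001,-0.026,0,0,0,0],[0.001,0.001,-0.034,0,0,0,0],[0.001,0.001,-0.039,0,0,0,0],[0.001,0.001,-0.043,0,0,0,0],[0.001,0.001,-0.043,0,0,0,0]]'
python3 -m crank '[[0,0,0,0,0,0,100],[0,0,0,0,0,0,100],[0,0,0,0,0,0,120],[0,0,0,0,0,0,150],[0,0,0,0,0,0,170],[0,0,0,0,0,0,190],[0,0,0,0,0,0,220],[0,0,0,0,0,0,255]]' 25
```

```text
t: 6.53
eef_pos: [437.6, 252.2, 39.8]
tool_rot: [0.581, -0.404, 0.404, -0.58]
ft_force: [0.0, -0.1, 0.9]
finger_gap: 94.1
t: 7.2
eef_pos: [438.2, 252.4, 40.8]
tool_rot: [-0.58, 0.404, -0.404, 0.58]
ft_force: [-0.8, -0.4, 3.1]
finger_gap: 44.0
```

```bash
python3 -m crank '[[0,0,0,0,0,0,255],[0,0,0,0,0,0,255],[0,0,0,0,0,0,255],[0,0,0,0,0,0,255],[0,0,0,0,0,0,255],[0,0,0,0,0,0,255]]' 25; python3 -m crank '[[0,0,0,0,0,0,255],[0,0,0,0,0,0,255]]' 25
```

```text
t: 7.7
eef_pos: [438.2, 252.4, 41.1]
tool_rot: [-0.58, 0.404, -0.404, 0.58]
ft_force: [-1.5, -1.6, 11.3]
finger_gap: 33.0
t: 7.87
eef_pos: [438.3, 252.4, 41.1]
tool_rot: [-0.58, 0.404, -0.404, 0.58]
ft_force: [-2.1, -1.4, 11.2]
finger_gap: 32.9
```

```bash
python3 -m crank '[[0,0,0.004,0,0,0,255],[0,0,0.008,0,0,0,255],[0,0,0.012,0,0,0,255],[0,0,0.018,0,0,0,255],[0,0,0.024,0,0,0,255],[0,0,0.03,0,0,0,255],[0,0,0.03,0,0,0,255]]' 30
python3 - <<'E'
from h import *
a=cap('wrist','w4')['image'];b=cap('scene','s4')['image']
f=lambda i,x,y,w,h:cv2.resize(i[y:y+h,x:x+w],(400,300),interpolation=cv2.INTER_CUBIC)
cv2.imwrite('pics/m4.png',np.hstack([f(a,150,120,200,150),f(b,260,190,160,120)]))
E
```

```text
t: 8.45
eef_pos: [438.7, 252.7, 72.0]
tool_rot: [-0.58, 0.404, -0.404, 0.581]
ft_force: [0.2, -0.0, -0.1]
finger_gap: 32.0
```

View pics/m4.png

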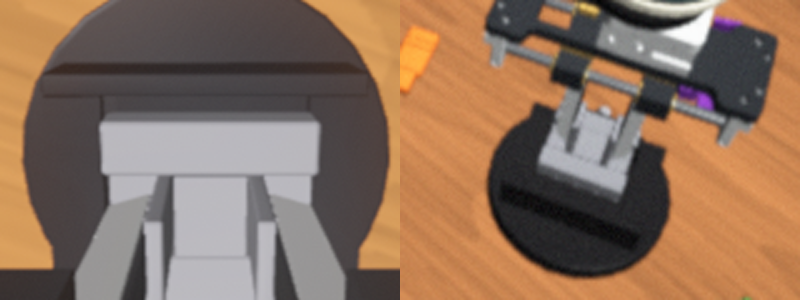

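The cover is held between the fingers, level and clear of the bay (left view: block at (210,145); right view: ~(590,165)). I'll raise it and swing to the tray.

```bash
python3 -m crank '[[0,0,0.01,0,0,0,255],[0,0,0.025,0,0,0,255],[0,0,0.04,0,0,0,255],[0,0,0.055,0,0,0,255],[0,-0.008,0.06,0,0,0,255],[0,-0.022,0.06,0,0,0,255],[0,-0.042,0.06,0,0,0,255],[0,-0.067,0.06,0,0,0,255]]'
python3 -m crank '[[0,-0.027,0,0,0,0,255],[0,-0.055,0,0,0,0,255],[-0.002,-0.083,0,0,0,0,255],[-0.004,-0.111,0,0,0,0,255],[-0.006,-0.139,0,0,0,0,255],[-0.008,-0.167,0,0,0,0,255],[-0.01,-0.195,0,0,0,0,255],[-0.01,-0.223,0,0,0,0,255]]'
python3 -m crank '[[0,-0.027,0,0,0,0,255],[0,-0.055,0,0,0,0,255],[-0.002,-0.083,0,0,0,0,255],[-0.004,-0.111,0,0,0,0,255],[-0.006,-0.139,0,0,0,0,255],[-0.008,-0.162,0,0,0,0,255],[-0.01,-0.18,0,0,0,0,255],[-0.01,-0.195,0,0,0,0,255]]'
```

```text
t: 9.22
eef_pos: [437.7, 184.9, 130.6]
tool_rot: [-0.581, 0.404, -0.403, 0.581]
ft_force: [1.1, 0.9, -1.2]
finger_gap: 32.3
t: 9.88
eef_pos: [427.1, -39.5, 130.6]
tool_rot: [0.581, -0.404, 0.404, -0.58]
ft_force: [0.9, 0.5, -0.8]
finger_gap: 32.4
t: 10.55
eef_pos: [416.9, -234.5, 130.4]
tool_rot: [0.58, -0.405, 0.404, -0.58]
ft_force: [0.3, -0.2, -0.4]
finger_gap: 32.0
```

```bash
python3 -m crank '[[0.001,-0.004,-0.02,0,0,0,255],[0.002,-0.008,-0.042,0,0,0,255],[0.002,-0.008,-0.064,0,0,0,255],[0.002,-0.008,-0.082,0,0,0,255],[0.002,-0.008,-0.095,0,0,0,255],[0.002,-0.008,-0.1,0,0,0,255],[0.002,-0.008,-0.1,0,0,0,255]]'
python3 - <<'E'
from h import *
s=r.read_state();print(s['eef_pos'],s['ft_force'])
a=cap('wrist','w5')['image'];b=cap('scene','s5')['image']
f=lambda i,x,y,w,h:cv2.resize(i[y:y+h,x:x+w],(400,300),interpolation=cv2.INTER_CUBIC)
cv2.imwrite('pics/m5.png',np.hstack([f(a,0,0,512,384),f(b,130,80,160,120)]))
E
```

```text
t: 11.13
eef_pos: [419.5, -240.2, 29.8]
tool_rot: [-0.58, 0.405, -0.403, 0.581]
ft_force: [-0.5, 0.6, -1.0]
finger_gap: 32.2
[ 419.49685132 -240.18839454   29.83165192] [-0.49446262  0.59449545 -1.03371954]
```

View pics/m5.png

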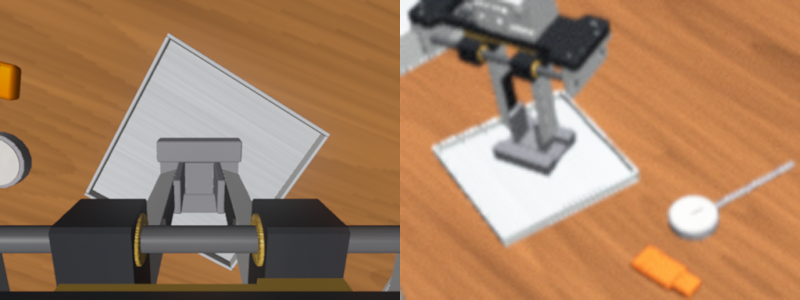

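The cover is still gripped above the tray, well inside the walls (left view: cover (200,175), tray corners (168,35), (328,135), (88,192)). I'll lower it slowly to contact.

```bash
python3 -m crank '[[0,-0.002,-0.006,0,0,0,255],[0,-0.002,-0.011,0,0,0,255],[0,-0.002,-0.014,0,0,0,255],[0,-0.002,-0.016,0,0,0,255],[0,-0.002,-0.018,0,0,0,255],[0,-0.002,-0.019,0,0,0,255],[0,-0.002,-0.019,0,0,0,255]]'
```

```text
t: 11.82
eef_pos: [420.1, -242.6, 11.6]
tool_rot: [-0.58, 0.404, -0.404, 0.58]
ft_force: [-0.2, -0.5, -1.3]
finger_gap: 32.5
```

```bash
python3 -m crank '[[0,0,-0.001,0,0,0,255],[0,0,-0.002,0,0,0,255],[0,0,-0.002,0,0,0,255]]'
```

```text
t: 12.07
eef_pos: [420.1, -242.6, 9.6]
tool_rot: [-0.58, 0.404, -0.404, 0.58]
ft_force: [-0.5, 1.0, -1.1]
finger_gap: 32.1
```

```bash
python3 -m crank '[[0,0,-0.001,0,0,0,255],[0,0,-0.001,0,0,0,255]]';python3 -m crank '[[0,0,-0.001,0,0,0,255],[0,0,-0.001,0,0,0,255]]'
```

```text
t: 12.23
eef_pos: [420.1, -242.6, 8.6]
tool_rot: [-0.58, 0.404, -0.404, 0.58]
ft_force: [-0.1, -0.4, -1.3]
finger_gap: 32.7
t: 12.4
eef_pos: [420.2, -242.7, 8.1]
tool_rot: [0.581, -0.404, 0.404, -0.58]
ft_force: [-3.2, 2.0, 12.1]
finger_gap: 32.4
```

Contact on the tray floor (12 N). I'll release, then retreat.

```bash
python3 -m crank '[[0,0,0.0005,0,0,0,160],[0,0,0.0005,0,0,0,140],[0,0,0.0005,0,0,0,120],[0,0,0.0005,0,0,0,90],[0,0,0.0005,0,0,0,60],[0,0,0.0005,0,0,0,20],[0,0,0.0005,0,0,0,20],[0,0,0.0005,0,0,0,20]]'; python3 -m crank '[[0,0,0.0,0,0,0,20],[0,0,0,0,0,0,20],[0,0,0,0,0,0,20],[0,0,0.01,0,0,0,20],[0,0,0.02,0,0,0,20],[0,0,0.035,0,0,0,20],[0,0,0.055,0,0,0,20],[0,0,0.08,0,0,0,20]]'; python3 -m crank '[[0,0,0.03,0,0,0,20],[0,0,0.06,0,0,0,20],[0,0,0.09,0,0,0,20],[0,0,0.11,0,0,0,20],[0,0,0.11,0,0,0,20],[0,0,0.11,0,0,0,20]]'
python3 - <<'E'
from h import *
a=cap('wrist','w6')['image'];b=cap('scene','s6')['image'];print(r.read_state()['ft_force'])
f=lambda i,x,y,w,h:cv2.resize(i[y:y+h,x:x+w],(400,300),interpolation=cv2.INTER_CUBIC)
cv2.imwrite('pics/m6.png',np.vstack([np.hstack([f(a,0,0,512,384),f(b,130,80,160,120)]),np.hstack([f(a,150,60,200,150),f(b,130,170,160,120)])]))
E
```

```text
t: 13.07
eef_pos: [420.1, -242.7, 8.2]
tool_rot: [-0.58, 0.404, -0.404, 0.58]
ft_force: [0.9, 1.0, 1.2]
finger_gap: 78.1
t: 13.73
eef_pos: [419.7, -242.2, 89.3]
tool_rot: [-0.58, 0.404, -0.403, 0.581]
ft_force: [0.7, -0.2, -0.5]
finger_gap: 86.5
t: 14.23
eef_pos: [420.4, -242.9, 199.8]
tool_rot: [0.581, -0.403, 0.405, -0.58]
ft_force: [0.6, -0.3, -0.2]
finger_gap: 86.4
[ 0.15206655 -0.34632821  0.3955331 ]
```

View pics/m6.png

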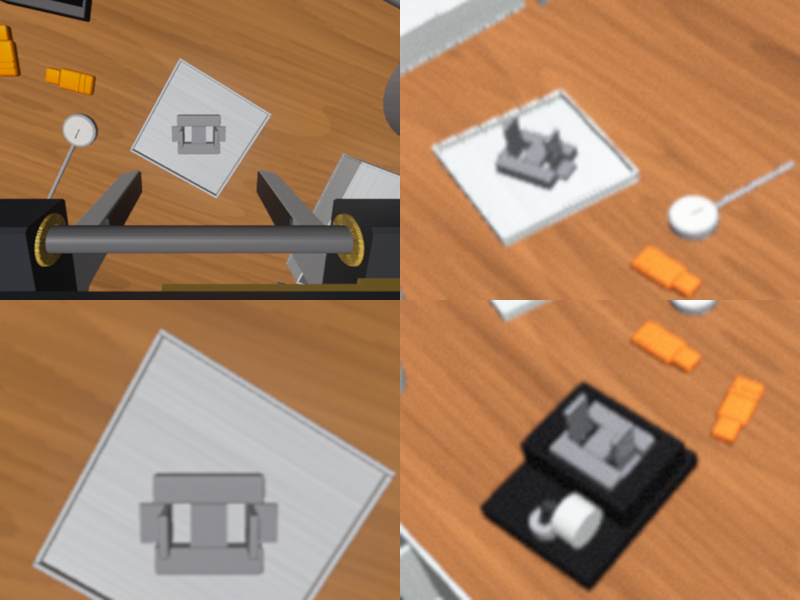

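The cover sits flat near the tray's centre (198,133) with its tabs up. The lamp cover is seated (605,440), and the arm is clear.

```bash
python3 -c "
from cell import r
print(r.job_done())"
```

```text
the job is handed in; nothing more can be done
None
```

I squeezed the round station's cover, lifted it straight out of the bay, and set it down near the centre of the square aluminium tray. I then opened the jaws, moved the arm clear and handed the job in, at about 14 s of the 40 s allowed.

**Last checks:**
- **Cover:** the final pictures show it lying flat on the tray floor with its tabs up.
- **Lamp box:** the same pictures show its cover still seated.
- **Robot:** the tool force was near zero and nothing was touching it. The highest wrist force I read was about 12 N, when the cover touched the tray floor.
- **Not measured:** I judged the cover's final tilt and height by eye only.

**What disagreed:**
- **Fingertip position:** in the pictures the fingertips stood about 21 mm behind the reported TCP, not 11 mm ahead of it. Because of that, my first squeeze closed on nothing, just above the tabs. I corrected the height by about 30 mm and the second squeeze held.
- **Squeezed gap:** it read 32–33 mm where 34 mm was expected.
- **Squeeze force:** there was an upward force of about 11 N on the tool during the squeeze. It was gone once the cover was lifted, and I did not find its cause.

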